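Wind the conveyor's chain tensioner back with the tension bar and hold it

ROBOT

A 7-joint arm with a two-finger parallel gripper is mounted at the origin on the work surface. World frame = base frame: x ahead of the robot, y to its left, z up, the work surface at z = 0. Lengths are in m, angles in rad, forces in N, time in s.
With the tool pointing down it reaches from about 0.4 to 0.85 m from the base axis. Payload 10.4 kg.
Tool frame: the origin (TCP) lies at the very end of the fingers, on their centre line; the grasp point (between the pads) lies 19 mm behind it; z points along the fingers, y is the direction in which the jaws open and shut (so a half turn about z gives the same grasp; the last joint's range is limited). The gripper opens to 85 mm and grips with 20 to 120 N. Pads are 22 mm wide; open, the fingers measure 114 mm over their backs; the gripper's body (76 mm by 85 mm) begins 54 mm behind the grasp point. The pads swing forward as they close: fully open they stand 13 mm farther back than shut.
Start: joints at [1.17, 0.332, -0.065, 1.46, 0.022, 1.35, -0.088], TCP at [0.231, -0.581, 0.231] pointing down, gripper open.
Joint ranges: [-2.6, 2.6], [-0.5, 2.12], [-1.47, 1.34], [0.16, 2.42], [-1.27, 4.41], [0.06, 2.06], [-2.6, 2.6]. Speed limits (rad/s): [2.22, 2.22, 2.79, 2.79, 3.14, 3.14, 3.14].

INTERFACE

Orientations are given as a unit quaternion [x, y, z, w].
In Python, from workcell import get_obs, camera, camera_info, hand_in gives the robot as it stands.
- The arm moves only by the tool move_arm, never from a script. Its argument "moves" is a list of rows, each a list of 3 entries, a list of its own where there are three numbers: the shift along the tool's x, y, z in units of 25 mm (1.0 is 25 mm), then the turn, a rotation vector about the tool's x, y, z in degrees, then the opening, from 0 (shut) to 1 (fully open). A call has 1 to 5 rows; each row shifts and turns the commanded pose from where the row before left it, along the tool's axes as they then stand; what a row does not reach is not made up. A row lasts 1/8 s, in which the tool goes at most 62.5 mm and 10.7 degrees, less where a joint would pass 70% of its speed; a pose out of reach is approached as far as the arm can. A call is refused whole if a number of a shift passes 1 or a number of a turn 10.7, either way. A call with a gripper value outside its range is refused whole. The fingers move at their own pace and stop on an object; "squeeze" is the grip in N (left out, the last holds). Time passes only in rows, so rows that do not move let the fingers close. It gives the time, the measured TCP pose, the force and the opening at its end, in the units of the state.
- get_obs(): the state, without advancing time (a new reading comes with each control period).
- camera(name): name is "side" or "top" or "wrist"; returns the picture (420x560x3 uint8, red, green, blue); there is no depth.
- camera_info(name): a dict with "fx", "fy", "cx", "cy" (pixels), "origin" and "rotation" of the camera in the world. Camera axes: x right, y down, z forward; pixel columns grow to the right and rows downward; lengths in m; the calibration is good to about 2 mm. A picture is of the moment at which its call begins: read the wrist's pose just before it. camera_info takes no time and is no camera call; for the wrist camera it gives the pose at the moment of the call.
- hand_in(): hands the job in, once; it reports no verdict.
The state is a dict: "clock": time; "joint_pos": joint angles; "joint_velocities": joint speeds; "tau": joint torques, N m; "position": TCP position; "ee_rot": TCP orientation; "ft_force": force on the tool from outside, world axes, zero at the start; "torque": the same for the moment, N m; "grip_width": opening from 0.0 (shut) to 1.0 (fully open).
Only numpy, scipy, OpenCV 4.12 (cv2) and the standard library are available. Lean on these libraries where they do the work, as an engineer would, in place of code of your own. Each camera call takes 0.05 s, during which the arm holds its last target. There are 200 camera calls.

TASK

The carton conveyor's chain is off for cleaning and its spring tensioner must be held slack. Take the orange-handled tension bar out of its green holder, put its steel rod well down through the yellow eye at the end of the tensioner arm, and with the bar alone (no fingers on the arm) swing the arm against its spring until it is up against the red stop post. Finish there, still gripping the bar and holding the arm at the stop, and leave everything else on the table undisturbed.

Things in the scene. Friction and masses are not known exactly. Their poses are not given: they have to be found in the camera images.
- bar: Tension bar, upright, about 0.14 kg. Origin: rod's lower tip; z up the bar. Steel rod 10 mm thick from 0 to 60 mm (lowest 6 mm tapers to 6 mm), dark round collar 30 mm across at 60-64 mm, orange square handle 22 x 22 mm at 64-134 mm, faces square to its x and y: grip here from above. At the start the collar rests on the holder, tip 4 mm above the table.
- bar_neck (a point): Point on the bar's axis at the underside of the collar, 60 mm up from the tip.
- holder: Fixed green block 80 x 80 mm, 64 mm high, with a 14 mm hole in the middle of its top in which the bar stands 60 mm deep (lift it more than 60 mm to clear). Origin: centre of its underside. Holder and drive may change places between starts.
- eye (a point): Centre of the top face of the yellow eye at the arm's free end, 82 mm above the table. The eye is a ring 34 mm across with a vertical 15 mm through hole, 14 mm deep, free below down to the table; the bar can go in until its collar rests on the ring, tip then 22 mm above the table. x points outward along the arm, z up; it turns with the arm.
- pivot (a point): On the arm's vertical pivot axis, level with the eye's top; the eye's centre is 110 mm from this axis.
- drive: Fixed conveyor drive: aluminium plate 225 x 110 mm, 12 mm thick, black pivot body at its origin (origin on the pivot axis, at table height), blue gearbox 62 mm high on its +x side with a sprocket to 92 mm, the arm towards -x. Red stop post and black rest post, 12 mm thick, 90 mm high, stand 42 mm from the axis.
- tensioner (a joint): Angle of the aluminium tensioner arm (18 mm wide, 12 mm thick, top 82 mm above the table; boss and cap at the pivot to 92 mm) in rad. 0 = against the black post, where its spring holds it at the start; grows counter-clockwise seen from above; 0.90 = hard stop, against the red post. The spring pulls back with about 2 N at the eye at 0, rising to 6 N at the stop.
- spare_sprocket: Bystander: loose dark steel sprocket, 54 mm across, 14 mm high, lying flat between holder and drive. Origin: centre of its underside.
- spanner: Bystander: loose open-ended spanner lying flat, about 160 mm long along its x. Origin underneath its middle.
- screwdriver: Bystander: loose blue-handled screwdriver lying flat along its x, about 200 mm long. Origin underneath its middle.
- carton_a: Bystander: red and white carton 60 x 90 mm, 70 mm high. Origin: centre of its underside.
- carton_b: Bystander: a second carton like the first. Origin: centre of its underside.
- grease_jar: Bystander: grey jar 60 mm across, 70 mm high. Origin: centre of its underside.
- fastener_cup: Bystander: steel cup 60 mm across, 55 mm high. Origin: centre of its underside.
Things that resemble listed ones, but are neither listed nor needed, are in the scene too. Of the things like the holder, leave any that is pink or purple; of the rest the smaller one is meant.

How it is judged:
By the outcome, as a careful person would: the job done as asked, in the order asked, and still so for the second after the job is handed in, while the arm keeps its last pose, push and grip.
It also fails if it takes over 48 s, if anything falls off the work surface, if the arm or the gripper's body presses on something with over 40 N, if the wrist force passes 120 N, or if a joint passes its speed limit or range.

## Working session

There is one attempt and no reset: what is moved stays moved. The work goes in short steps, Python scripts to look and compute and a tool call to move; the robot and the scene stay as the last step left them, time stands still between calls to the robot, and variables do not carry over. Pictures are saved under pics/ and viewed, about 8 in all and at most 12, crops included, and the job is handed in when it is done.

Besides the shell and the picture viewer there is one more tool, called after ">>>" by a JSON object that holds its "name" and its "arguments". move_arm: Moves the arm, as the interface text tells. Its arguments: {"type":"object","properties":{"moves":{"type":"array","items":{"type":"array"}},"squeeze":{"type":"number"}},"required":["moves"]}

```bash
mkdir -p pics
cat > h.py <<'E'
import numpy as np, cv2
from workcell import get_obs, camera, camera_info, hand_in
def ray(info,u,v):
    R=np.array(info["rotation"]);d=R@np.array([(u-info["cx"])/info["fx"],(v-info["cy"])/info["fy"],1]);return np.array(info["origin"]),d
def onz(info,u,v,z):
    o,d=ray(info,u,v);return o+d*(z-o[2])/d[2]
def proj(info,p):
    c=np.array(info["rotation"]).T@(np.array(p)-np.array(info["origin"]));return info["fx"]*c[0]/c[2]+info["cx"],info["fy"]*c[1]/c[2]+info["cy"]
E
python3 - <<'E'
from h import *
ob=get_obs();print({k:np.round(v,3) for k,v in ob.items()})
t=camera("top");s=camera("side")
for n,i in(("top",t),("side",s)):
    cv2.imwrite(f"pics/{n}0.png",cv2.cvtColor(i,cv2.COLOR_RGB2BGR));print(camera_info(n))
E
```

```text
{'clock': np.float64(0.0), 'joint_pos': array([ 1.17 ,  0.333, -0.065,  1.461,  0.022,  1.35 , -0.089]), 'joint_velocities': array([-0.001, -0.   , -0.001, -0.002,  0.002, -0.   ,  0.   ]), 'tau': array([-0.0000e+00, -6.2544e+01,  4.9000e-02, -3.9161e+01,  1.6000e-02,
        1.0000e-02,  0.0000e+00]), 'position': array([ 0.23 , -0.581,  0.231]), 'ee_rot': array([ 0.982,  0.188, -0.   , -0.001]), 'ft_force': array([-0.188, -0.262,  1.208]), 'torque': array([ 0.029, -0.004, -0.016]), 'grip_width': np.float64(0.997)}
{'fx': 496.84584096279144, 'fy': 496.84584096279144, 'cx': 282.656436201615, 'cy': 204.56023581239458, 'origin': array([ 0.26326423, -0.01884388,  1.53449224]), 'rotation': array([ 0.70650416, -0.70264021,  0.06431217, -0.05488668])}
{'fx': 395.6699947694642, 'fy': 395.6699947694642, 'cx': 278.8509465259147, 'cy': 208.15782241828856, 'origin': array([-0.05755916,  0.66003649,  0.57101288]), 'rotation': array([-0.29387797,  0.8104867 , -0.4777936 ,  0.16870189])}
```

View pics/top0.png

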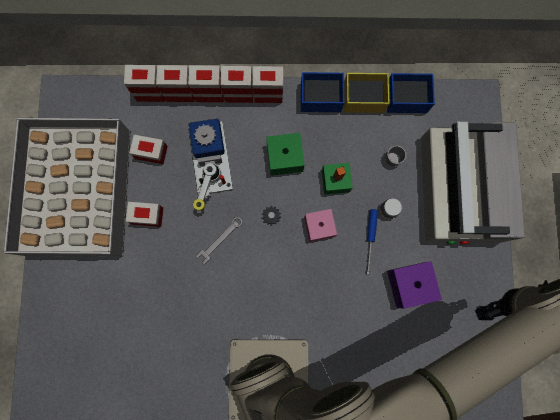

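View pics/side0.png

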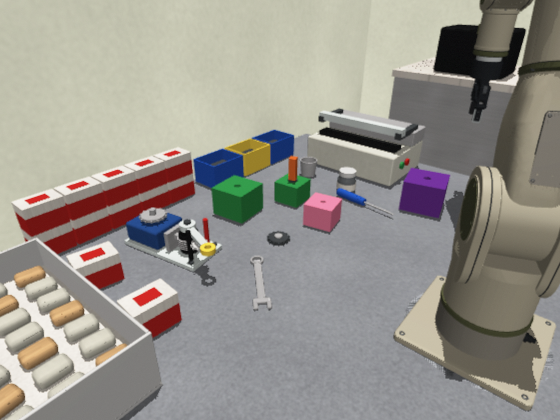

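The top view shows four blocks like the holder: a large green one at (285,155), empty; a small green one at (337,178), with the orange handle; a pink one at (321,225); and a purple one at (416,285). The small green one fits, because pink and purple are excluded and it is the smaller of the rest. The drive has its pivot at about (210,171) and the eye at about (199,205). I'll enlarge both to confirm.

```bash
python3 - <<'E'
s=open('h.py').read()
s=s.replace('R=np.array(info["rotation"]);d','R=Rot(info);d').replace('np.array(info["rotation"]).T','Rot(info).T').replace('def ray','from scipy.spatial.transform import Rotation\ndef Rot(info): return Rotation.from_quat(info["rotation"]).as_matrix()\ndef ray')
open('h.py','w').write(s)
E
python3 - <<'E'
from h import *
t=cv2.imread("pics/top0.png")
a=cv2.resize(t[120:220,175:255],None,fx=5,fy=5,interpolation=cv2.INTER_CUBIC)
b=cv2.resize(t[120:220,280:360],None,fx=5,fy=5,interpolation=cv2.INTER_CUBIC)
cv2.imwrite("pics/crop0.png",np.hstack([a,b]))
i=camera_info("top")
print(Rot(i))
for n,u,v,z in(("block",337,178,.064),("eye",199,205,.082),("piv",210,171,.092)):print(n,onz(i,u,v,z))
E
```

```text
[[ 0.00432136 -0.9857767   0.16800482]
 [-0.99989623 -0.00656838 -0.0128213 ]
 [ 0.01374245 -0.16793198 -0.98570279]]
block [ 0.5967634  -0.20255457  0.064     ]
eye [0.50786046 0.20976845 0.082     ]
piv [0.6089159  0.17889574 0.092     ]
```

View pics/crop0.png

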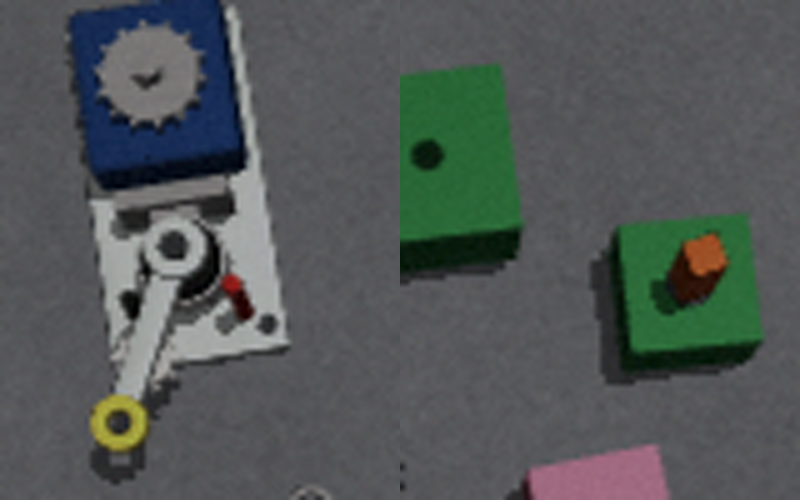

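```bash
cat >> h.py <<'E'
def tool(ob): return Rotation.from_quat(ob["ee_rot"]).as_matrix()
def rel(p): # shift to p in tool axes, units of 25 mm
    ob=get_obs();return np.round(tool(ob).T@(np.array(p)-ob["position"])/.025,2)
E
python3 - <<'E'
from h import *
i=camera_info("top")
A=lambda x,y:(175+x/5-.4,120+y/5-.4)
B=lambda x,y:(280+(x-400)/5-.4,120+y/5-.4)
h=[onz(i,*B(*c),.138) for c in((686,243),(714,232),(726,262),(697,275))]
b=[onz(i,*B(*c),.064) for c in((617,228),(748,214),(760,340),(630,350))]
for n,q in(("handle",h),("block",b)):
    print(n,np.mean(q,0),[ (round(np.linalg.norm(q[k]-q[k-1]),4),round(np.degrees(np.arctan2(*(q[k]-q[k-1])[1::-1]))%90,1)) for k in range(4)])
e=onz(i,*A(119,422),.082);p=onz(i,*A(174,245),.092);r=onz(i,*A(232,283),.09)
d=(e-p)[:2];print("eye",e,"piv",p,np.linalg.norm(d),"red",r,np.linalg.norm((r-p)[:2]))
for a in(0,.3,.6,.9):
    print(a,p[:2]+.11*np.array([[np.cos(a),-np.sin(a)],[np.sin(a),np.cos(a)]])@d/np.linalg.norm(d))
print(np.degrees(np.arctan2(*d[::-1])), tool(get_obs()).round(3), rel([.6,-.2,.25]))
w=camera_info("wrist");R=tool(get_obs());print("cam in tool",R.T@(w["origin"]-get_obs()["position"]),(R.T@Rot(w)).round(3),w["fx"])
E
```

```text
handle [ 0.60315454 -0.20449127  0.138     ] [(np.float64(0.0199), np.float64(17.8)), (np.float64(0.0176), np.float64(22.2)), (np.float64(0.019), np.float64(20.6)), (np.float64(0.0186), np.float64(24.9))]
block [ 0.60253558 -0.20371535  0.064     ] [(np.float64(0.0761), np.float64(5.4)), (np.float64(0.0807), np.float64(6.7)), (np.float64(0.0787), np.float64(4.3)), (np.float64(0.0791), np.float64(4.9))]
eye [0.51084968 0.21163773 0.082     ] piv [0.6162305  0.18088912 0.092     ] 0.10977519888504894 red [0.59378096 0.14607153 0.09      ] 0.04142760357998828
0 [0.51063388 0.2117007 ]
0.3 [0.50624475 0.17911861]
0.6 [0.51168032 0.14669467]
0.9 [0.52645505 0.11732523]
163.73351349201616 [[ 0.929  0.369 -0.001]
 [ 0.369 -0.929  0.001]
 [-0.    -0.001 -1.   ]] [19.36 -8.7  -0.77]
cam in tool [ 0.06831372 -0.00049925 -0.14248214] [[ 0.001 -0.963 -0.268]
 [ 1.     0.001  0.001]
 [-0.    -0.268  0.963]] 309.850598053341
```

The measured points fit the sizes given: the eye–pivot distance is 110 mm, the post is 41 mm from the axis, and the holder is about 79 mm square. The bar stands at (0.603, -0.204) with yaw about 21°, which is close to the tool's present yaw. I'm setting out now.

>>> {"name": "move_arm", "arguments": {"moves": [[[0.8,-1,0],[0,0,0],1],[[0.8,-1,0],[0,0,0],1],[[0.8,-1,0],[0,0,0],1],[[0.8,-1,0],[0,0,0],1],[[0.8,-1,0],[0,0,0],1]]}}

```text
clock: 0.72
position: [0.2775, -0.4267, 0.231]
ee_rot: [0.982, 0.188, -0.0, -0.0]
ft_force: [1.3, -0.0, -0.3]
grip_width: 1.0
```

>>> {"name": "move_arm", "arguments": {"moves": [[[1,-0.8,0],[0,0,0],1],[[1,-0.8,0],[0,0,0],1],[[1,-0.8,0],[0,0,0],1],[[1,-0.8,0],[0,0,0],1],[[1,-0.7,0],[0,0,0],1]]}}

```text
clock: 1.35
position: [0.3578, -0.29, 0.2311]
ee_rot: [0.982, 0.188, -0.0, -0.0]
ft_force: [0.8, -0.1, -0.0]
grip_width: 0.999
```

>>> {"name": "move_arm", "arguments": {"moves": [[[1,0,0],[0,0,0],1],[[1,0,0],[0,0,0],1],[[1,0,0],[0,0,0],1],[[1,0,0],[0,0,0],1],[[0,0,0],[0,0,0],1]]}}

```text
clock: 1.98
position: [0.4516, -0.2529, 0.2308]
ee_rot: [0.982, 0.189, -0.0, -0.001]
ft_force: [-0.1, 0.6, 0.4]
grip_width: 1.002
```

Run:
```python
from h import *
ob=get_obs();i=camera_info("wrist");t=camera("wrist")
np.save("w1.npy",{"i":i},allow_pickle=True)
cv2.imwrite("pics/w1.png",cv2.cvtColor(t,cv2.COLOR_RGB2BGR))
print(ob["clock"],ob["position"],ob["joint_pos"].round(2),rel([.603,-.204,.231]),proj(i,[.603,-.204,.138]),proj(i,[.603,-.204,.064]))
```

```text
1.975 [ 0.45159693 -0.25294425  0.23079821] [ 0.79  0.12 -0.39  1.72  0.05  1.31 -0.8 ] [ 6.4   0.4  -0.01] (np.float64(298.2705708393922), np.float64(-20.539039225200497)) (np.float64(293.7751805636865), np.float64(16.852917503910305))
```

View pics/w1.png

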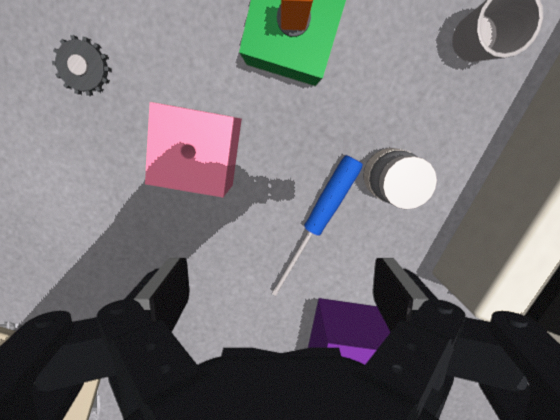

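This wrist view shows the bar's collar at about (294,17), which matches the predicted (294,17). The sprocket, pink block, screwdriver, jar and cup are all clear. I'll go closer and look again.

>>> {"name": "move_arm", "arguments": {"moves": [[[1,0.1,0],[0,0,0],1],[[1,0.1,0],[0,0,0],1],[[1,0.1,0],[0,0,0],1],[[0.4,0.1,0],[0,0,0],1],[[0,0,0],[0,0,0],1]]}}

```text
clock: 2.65
position: [0.5328, -0.2326, 0.2311]
ee_rot: [0.982, 0.188, -0.0, -0.0]
ft_force: [-0.3, -0.3, 0.6]
grip_width: 0.999
```

Run:
```python
from h import *
ob=get_obs();i=camera_info("wrist");t=camera("wrist")
cv2.imwrite("pics/w2.png",cv2.cvtColor(t,cv2.COLOR_RGB2BGR))
import json;json.dump({k:np.array(v).tolist() for k,v in i.items()},open("w2.json","w"))
print(ob["clock"],ob["position"],rel([.603,-.204,.231]),proj(i,[.603,-.204,.138]),proj(i,[.603,-.204,.064]))
```

```text
2.65 [ 0.53282116 -0.23262717  0.23106717] [ 3.05 -0.04  0.  ] (np.float64(280.36396986282466), np.float64(112.19270306694224)) (np.float64(280.4537793901113), np.float64(114.74628190325994))
```

View pics/w2.png

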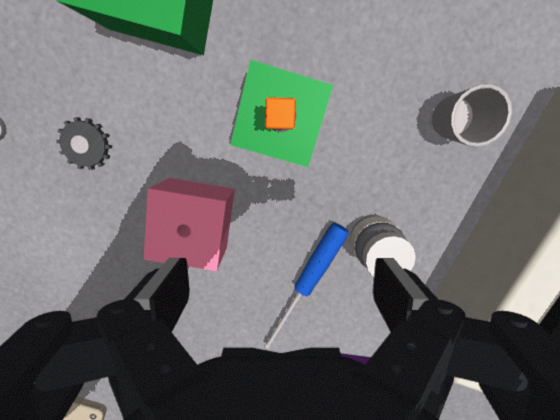

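The handle top is centred at (280,113) on a 280,112 prediction, with its faces square to the image axes. I'll go over it and down.

>>> {"name": "move_arm", "arguments": {"moves": [[[1,0,0],[0,0,0],0.7],[[1,-0.04,0],[0,0,0],0.7],[[1,0,0],[0,0,0],0.7],[[0.06,0,0],[0,0,0],0.7],[[0,0,1],[0,0,0],0.7]]}}

```text
clock: 3.32
position: [0.6041, -0.2042, 0.208]
ee_rot: [0.982, 0.187, 0.001, 0.001]
ft_force: [0.4, -0.8, -0.2]
grip_width: 0.703
```

```bash
python3 -c "
from h import *
print(rel([.603,-.204,.084]),get_obs()['grip_width'])"
```

```text
[-0.05 -0.04  4.96] 0.7033710912749094
```

>>> {"name": "move_arm", "arguments": {"moves": [[[0,0,1],[0,0,0],0.7],[[0,0,1],[0,0,0],0.7],[[0,0,1],[0,0,0],0.7],[[0,0,1],[0,0,0],0.7],[[0,0,0.9],[0,0,0],0.7]]}}

```text
clock: 3.95
position: [0.6025, -0.2046, 0.0833]
ee_rot: [0.982, 0.187, -0.0, 0.0]
ft_force: [0.1, 0.2, 0.0]
grip_width: 0.696
```

>>> {"name": "move_arm", "arguments": {"moves": [[[0,0,0],[0,0,0],0],[[0,0,0],[0,0,0],0],[[0,0,0],[0,0,0],0],[[0,0,0],[0,0,0],0],[[0,0,0],[0,0,0],0]], "squeeze": 70}}

```text
clock: 4.58
position: [0.6045, -0.2036, 0.0853]
ee_rot: [0.982, 0.188, 0.001, 0.001]
ft_force: [-1.7, -1.1, 7.0]
grip_width: 0.247
```

>>> {"name": "move_arm", "arguments": {"moves": [[[0,0,0],[0,0,0],0],[[0,0,0],[0,0,0],0],[[0,0,-0.3],[0,0,0],0],[[0,0,-0.3],[0,0,0],0],[[0,0,0],[0,0,0],0]]}}

```text
clock: 5.2
position: [0.6045, -0.2031, 0.0997]
ee_rot: [0.982, 0.188, 0.001, 0.0]
ft_force: [0.0, -0.1, -1.5]
grip_width: 0.246
```

>>> {"name": "move_arm", "arguments": {"moves": [[[0,0,-1],[0,0,0],0],[[0,0,-1],[0,0,0],0],[[0,0,-1],[0,0,0],0],[[0,0,-1],[0,0,0],0],[[0,0,-1],[0,0,0],0]]}}

```text
clock: 5.82
position: [0.6038, -0.2029, 0.2244]
ee_rot: [0.982, 0.188, -0.0, -0.0]
ft_force: [0.8, -0.7, -2.3]
grip_width: 0.246
```

Run:
```python
from h import *
ob=get_obs();print(ob["position"],ob["joint_pos"].round(2),rel([.511,.212,.225]))
```

```text
[ 0.60383594 -0.20292591  0.22436611] [ 0.58  0.4  -0.44  1.42  0.17  1.36 -1.05] [  2.67 -16.8   -0.02]
```

>>> {"name": "move_arm", "arguments": {"moves": [[[0.1,-1,0],[0,0,0],0],[[0.1,-1,0],[0,0,0],0],[[0.1,-1,0],[0,0,0],0],[[0.1,-1,0],[0,0,0],0],[[0.1,-1,0],[0,0,0],0]]}}

```text
clock: 6.45
position: [0.5689, -0.0805, 0.2237]
ee_rot: [0.982, 0.188, -0.0, 0.0]
ft_force: [-0.3, -0.1, -1.6]
grip_width: 0.245
```

>>> {"name": "move_arm", "arguments": {"moves": [[[0,-1,0],[0,0,0],0],[[0,-1,0],[0,0,0],0],[[0,-1,0],[0,0,0],0],[[0,-1,0],[0,0,0],0],[[0,-1,0],[0,0,0],0]]}}

```text
clock: 7.08
position: [0.5226, 0.0353, 0.2239]
ee_rot: [0.982, 0.188, 0.0, 0.0]
ft_force: [0.3, -0.2, -1.2]
grip_width: 0.251
```

>>> {"name": "move_arm", "arguments": {"moves": [[[0,-1,0],[0,0,0],0],[[0,-1,0],[0,0,0],0],[[0,-1,0],[0,0,0],0],[[0,-1,0],[0,0,0],0],[[0,0,0],[0,0,0],0]]}}

```text
clock: 7.7
position: [0.4853, 0.1294, 0.224]
ee_rot: [0.982, 0.189, 0.0, -0.0]
ft_force: [0.4, -0.4, -2.8]
grip_width: 0.253
```

Run:
```python
from h import *
ob=get_obs();i=camera_info("wrist");t=camera("wrist")
cv2.imwrite("pics/w3.png",cv2.cvtColor(t,cv2.COLOR_RGB2BGR))
import json;json.dump({k:np.array(v).tolist() for k,v in i.items()},open("w3.json","w"))
print(ob["clock"],ob["position"],ob["joint_pos"].round(2),rel([.511,.212,.225]),proj(i,[.511,.212,.082]))
```

```text
7.7 [0.485321   0.12941959 0.22404448] [ 0.28  0.12 -0.67  1.76  0.08  1.29 -1.6 ] [ 2.18 -2.75 -0.04] (np.float64(206.33123805112083), np.float64(138.88021402012188))
```

View pics/w3.png

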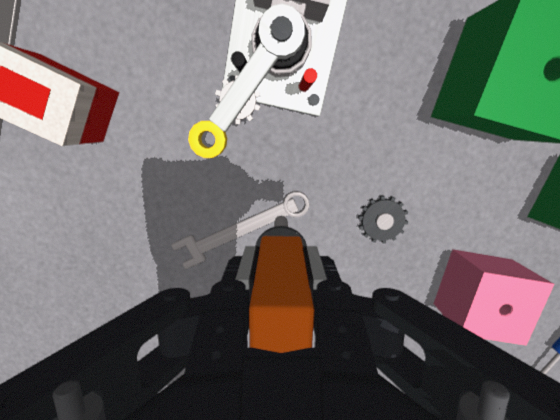

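The wrist view shows the eye's hole at (207,139), against a predicted (206,139), so the eye position holds. The rod tip peeks out at about (281,220). I'll check it in an enlarged crop to find where the tip really is.

Run:
```python
from h import *
import json;i=json.load(open("w3.json"))
t=cv2.imread("pics/w3.png")
a=cv2.resize(t[120:160,180:240],None,fx=7,fy=7,interpolation=cv2.INTER_CUBIC)
b=cv2.resize(t[205:265,251:311],None,fx=7,fy=7,interpolation=cv2.INTER_CUBIC)
cv2.imwrite("pics/crop3.png",np.vstack([a,b]))
ob=get_obs();R=tool(ob);P=ob["position"]
for z in(.081,.075,.021,.017,-.053):
  for dx in(-.003,0,.003):
    u=np.array(proj(i,P+R@[dx,0,z]));print(z,dx,u.round(1),"crop",((u-[251,205])*7+[0,280]+3).round())
```

```text
0.081 -0.003 [283.4 220.8] crop [230. 394.]
0.081 0 [283.4 217. ] crop [230. 367.]
0.081 0.003 [283.5 213.2] crop [230. 341.]
0.075 -0.003 [283.5 223.3] crop [230. 411.]
0.075 0 [283.5 219.4] crop [230. 384.]
0.075 0.003 [283.5 215.5] crop [231. 357.]
0.021 -0.003 [284.3 252.8] crop [236. 618.]
0.021 0 [284.3 247.9] crop [236. 583.]
0.021 0.003 [284.3 243. ] crop [236. 549.]
0.017 -0.003 [284.3 255.7] crop [236. 638.]
0.017 0 [284.4 250.7] crop [237. 603.]
0.017 0.003 [284.4 245.7] crop [237. 568.]
-0.053 -0.003 [286.6 340.5] crop [ 252. 1232.]
-0.053 0 [286.7 333. ] crop [ 253. 1179.]
-0.053 0.003 [286.7 325.3] crop [ 253. 1125.]
```

View pics/crop3.png

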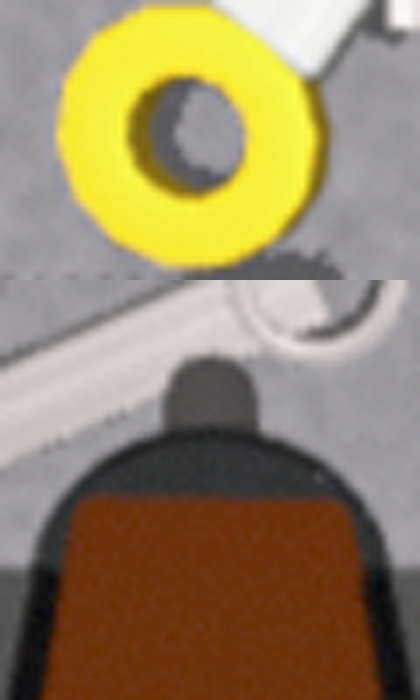

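Measured against the eye in the same picture, the bar sits about (-1.7, -2.0) mm off the nominal tool axis. That leaves a shift of about (56, -67) mm in tool x and y.

>>> {"name": "move_arm", "arguments": {"moves": [[[0.8,-0.9,0],[0,0,0],0],[[0.8,-0.9,0],[0,0,0],0],[[0.65,-0.87,0],[0,0,0],0],[[0,0,0.9],[0,0,0],0],[[0,0,0.9],[0,0,0],0]]}}

```text
clock: 8.38
position: [0.5145, 0.2093, 0.178]
ee_rot: [0.982, 0.187, 0.0, 0.0]
ft_force: [-1.0, -0.2, -2.4]
grip_width: 0.252
```

>>> {"name": "move_arm", "arguments": {"moves": [[[0,0,0],[0,0,0],0],[[0,0,0],[0,0,0],0]]}}

```text
clock: 8.62
position: [0.5147, 0.2095, 0.1797]
ee_rot: [0.982, 0.187, 0.0, 0.0]
ft_force: [-0.0, 0.4, -1.7]
grip_width: 0.249
```

Run:
```python
from h import *
ob=get_obs();s=camera_info("side");im=cv2.cvtColor(camera("side"),cv2.COLOR_RGB2BGR);w=cv2.cvtColor(camera("wrist"),cv2.COLOR_RGB2BGR)
c=np.array(proj(s,[.511,.212,.082]));x,y=(int(v) for v in c)
print(ob["position"],ob["joint_pos"].round(2),ob["ft_force"],c)
a=cv2.resize(im[y-45:y+30,x-50:x+50],(400,300),interpolation=cv2.INTER_CUBIC)
b=cv2.resize(w[180:280,215:348],(400,300),interpolation=cv2.INTER_CUBIC)
cv2.imwrite("pics/c4.png",np.hstack([a,b]));cv2.imwrite("pics/w4.png",w)
P=ob["position"]+tool(ob)@[-.0017,-.002,.081]
print("tip est",P,np.array(proj(s,P))-[x-50,y-45],"eye crop",c-[x-50,y-45])
```

```text
[0.51467862 0.20946318 0.1796769 ] [ 0.13  0.29 -0.71  1.69  0.2   1.24 -1.81] [-0.0245573   0.43790098 -1.71255607] [206.74228025 246.05484653]
tip est [0.51243654 0.21070858 0.09867498] [50.12031918 38.1205678 ] eye crop [50.74228025 45.05484653]
```

View pics/c4.png

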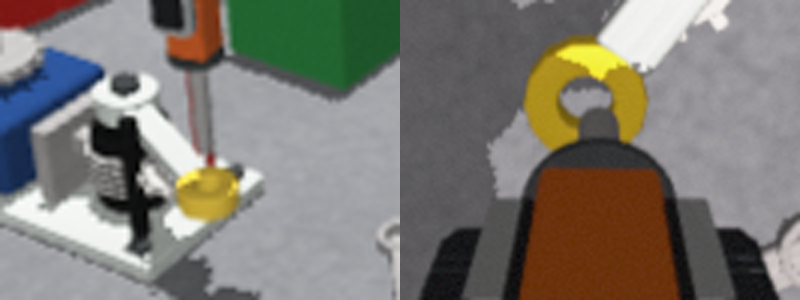

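Run:
```python
from h import *
ob=get_obs();i=camera_info("wrist");R=tool(ob)
f=lambda x,y:(215+(x-400)/3-.33,180+y/3-.33)
T=lambda p:(R.T@(p-ob["position"])*1e3).round(2)
e=onz(i,*f(585.5,99),.082);t=onz(i,*f(599,108),ob["position"][2]-.081)
print("eye",T(e),e,"tip far edge",T(t))
print("ring left/right",T(onz(i,*f(525,100),.082)),T(onz(i,*f(648,100),.082)),"ring far",T(onz(i,*f(590,36),.082)),"hole far",T(onz(i,*f(585,77),.082)))
```

```text
eye [-1.47 -3.75 97.93] [0.51216403 0.2126699  0.082     ] tip far edge [ 1.09 -0.14 81.  ]
ring left/right [ -1.78 -20.05  97.92] [-1.73 13.08 97.93] ring far [15.86 -2.53 97.95] hole far [ 4.65 -3.87 97.94]
```

In the wrist view, the hole centre is about 3.5 mm from the tip along tool -y and about aligned in x. I'll correct that and check once more at a larger zoom.

>>> {"name": "move_arm", "arguments": {"moves": [[[0,-0.13,0],[0,0,0],0],[[0,0,0.2],[0,0,0],0],[[0,0,0],[0,0,0],0]]}}

```text
clock: 9.1
position: [0.5127, 0.2126, 0.1734]
ee_rot: [0.982, 0.188, -0.0, 0.0]
ft_force: [-0.2, 0.4, -0.9]
grip_width: 0.247
```

Run:
```python
from h import *
ob=get_obs();im=cv2.cvtColor(camera("side"),cv2.COLOR_RGB2BGR);w=cv2.cvtColor(camera("wrist"),cv2.COLOR_RGB2BGR)
print(ob["position"],ob["ft_force"])
a=cv2.resize(im[220:265,182:232],(400,360),interpolation=cv2.INTER_CUBIC)
b=cv2.resize(w[185:245,250:310],(400,400),interpolation=cv2.INTER_CUBIC)[:360]
cv2.imwrite("pics/c5.png",np.hstack([a,b]))
```

```text
[0.51273856 0.21258906 0.17335033] [-0.23034702  0.40813699 -0.89049644]
```

View pics/c5.png

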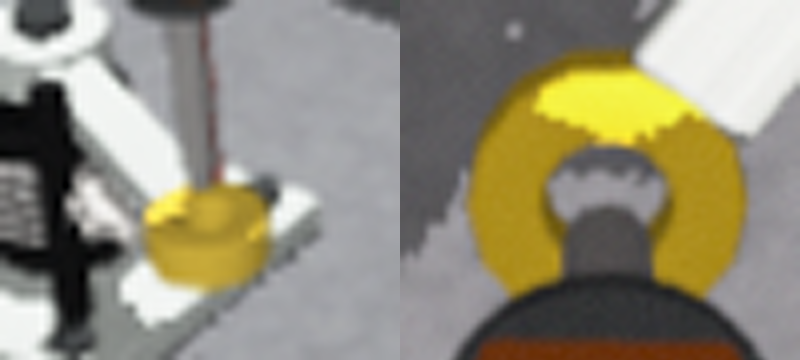

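The wrist view shows the rod (column 607) centred over the hole (column 609). The side view shows the tip over the ring to within about 1 mm. I'll lower it gently while watching the force.

>>> {"name": "move_arm", "arguments": {"moves": [[[0,0,0.25],[0,0,0],0],[[0,0,0.25],[0,0,0],0],[[0,0,0.25],[0,0,0],0],[[0,0,0.25],[0,0,0],0],[[0,0,0],[0,0,0],0]]}}

```text
clock: 9.82
position: [0.5127, 0.2126, 0.1482]
ee_rot: [0.982, 0.188, -0.0, 0.0]
ft_force: [-0.7, -0.4, -2.1]
grip_width: 0.247
```

>>> {"name": "move_arm", "arguments": {"moves": [[[0,0,0.4],[0,0,0],0],[[0,0,0.4],[0,0,0],0],[[0,0,0.4],[0,0,0],0],[[0,0,0.4],[0,0,0],0],[[0,0,0],[0,0,0],0]]}}

```text
clock: 10.45
position: [0.5124, 0.2125, 0.1078]
ee_rot: [0.982, 0.188, -0.001, 0.0]
ft_force: [0.4, -0.6, -1.3]
grip_width: 0.251
```

Run:
```python
from h import *
ob=get_obs();im=cv2.cvtColor(camera("side"),cv2.COLOR_RGB2BGR)
print(ob["position"],ob["ft_force"],ob["joint_pos"].round(2))
cv2.imwrite("pics/c6.png",cv2.resize(im[195:275,150:250],(600,480),interpolation=cv2.INTER_CUBIC))
p=np.array([.6162,.1809]);d0=np.radians(163.73);P=ob["position"];R=tool(ob)
o=P[:2]-(p+.11*np.array([np.cos(d0),np.sin(d0)]))
print("offset TCP-eye",o)
q=P[:2]
for a in(.15,.3,.45,.6,.75,.9,1.0):
    n=p+o+.11*np.array([np.cos(d0+a),np.sin(d0+a)]);print(a,n.round(4),(R.T@np.r_[n-q,0]/.025).round(2)[:2]);q=n
```

```text
[0.5124328  0.21247644 0.10776443] [ 0.40862381 -0.61204521 -1.29450616] [ 0.11  0.37 -0.69  1.76  0.26  1.1  -1.86]
offset TCP-eye [0.00182754 0.00075839]
0.15 [0.509  0.1964] [-0.37  0.55]
0.3 [0.508  0.1799] [-0.28  0.6 ]
0.45 [0.5095 0.1635] [-0.19  0.63]
0.6 [0.5135 0.1475] [-0.09  0.65]
0.75 [0.5198 0.1322] [0.01 0.66]
0.9 [0.5282 0.1181] [0.11 0.65]
1.0 [0.535  0.1095] [0.12 0.42]
```

View pics/c6.png

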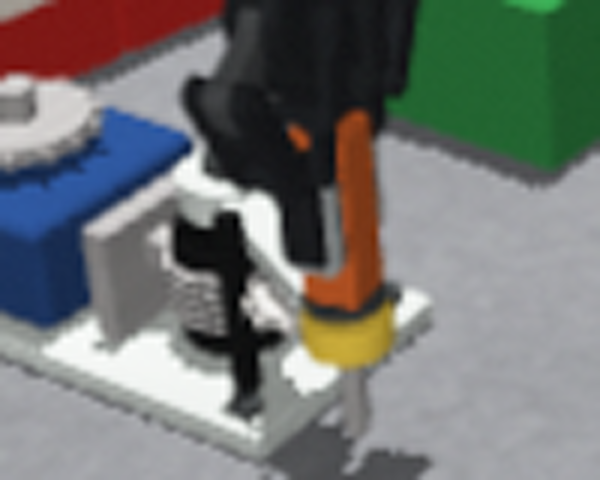

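The rod is well through: its collar is just above the ring and the tip shows below it. I'm swinging along the arc.

>>> {"name": "move_arm", "arguments": {"moves": [[[-0.2,0.27,0],[0,0,0],0],[[-0.17,0.28,0],[0,0,0],0],[[-0.15,0.3,0],[0,0,0],0],[[-0.13,0.3,0],[0,0,0],0],[[-0.1,0.31,0],[0,0,0],0]]}}

```text
clock: 11.12
position: [0.5093, 0.1715, 0.1091]
ee_rot: [0.982, 0.188, 0.0, -0.0]
ft_force: [1.7, 3.7, -1.0]
grip_width: 0.25
```

>>> {"name": "move_arm", "arguments": {"moves": [[[-0.09,0.32,0],[0,0,0],0],[[-0.05,0.32,0],[0,0,0],0],[[-0.04,0.33,0],[0,0,0],0],[[0,0.33,0],[0,0,0],0],[[0.01,0.33,0],[0,0,0],0]]}}

```text
clock: 11.75
position: [0.5199, 0.1326, 0.1087]
ee_rot: [0.982, 0.188, -0.0, -0.0]
ft_force: [1.0, 5.9, -1.6]
grip_width: 0.249
```

```bash
cat > s.py <<'E'
from h import *
ob=get_obs();P=ob["position"];p=np.array([.618,.1817]);v=P[:2]-p
d0=np.radians(163.73);a=np.arctan2(v[1],v[0])%(2*np.pi)-d0
r=v/np.linalg.norm(v);t=np.array([-r[1],r[0]]);F=ob["ft_force"][:2]
print(ob["clock"],"z",P[2],"r",np.linalg.norm(v),"angle",a,"F rad/tan",F@r,F@t,ob["ft_force"][2])
R=tool(ob)
for a2 in(.9,.95,1.0):
    n=p+.11*np.array([np.cos(d0+a2),np.sin(d0+a2)]);print(a2,(R.T@np.r_[n-P[:2],0]/.025).round(2)[:2])
E
python3 s.py
```

```text
11.75 z 0.10869080495300325 r 0.10972138756168472 angle 0.7482472006977883 F rad/tan -3.5124039330449635 -4.8500543414206465 -1.6286809297729694
0.9 [0.1  0.66]
0.95 [0.15 0.87]
1.0 [0.22 1.08]
```

>>> {"name": "move_arm", "arguments": {"moves": [[[0.03,0.22,0],[0,0,0],0],[[0.03,0.22,0],[0,0,0],0],[[0.04,0.2,0],[0,0,0],0],[[0,0,0],[0,0,0],0]]}}

```text
clock: 12.25
position: [0.5278, 0.1186, 0.1085]
ee_rot: [0.982, 0.188, -0.001, -0.0]
ft_force: [-1.9, 5.7, -0.6]
grip_width: 0.25
```

```bash
python3 s.py
```

```text
12.25 z 0.10849703833502636 r 0.1100894689180226 angle 0.8942917400485517 F rad/tan -1.7443695524881773 -5.755117786699379 -0.6133015062981941
0.9 [0.01 0.02]
0.95 [0.07 0.24]
1.0 [0.13 0.45]
```

>>> {"name": "move_arm", "arguments": {"moves": [[[0.02,0.07,0],[0,0,0],0],[[0,0,0],[0,0,0],0],[[0,0,0],[0,0,0],0]]}}

```text
clock: 12.62
position: [0.5286, 0.1175, 0.1085]
ee_rot: [0.982, 0.188, -0.001, -0.0]
ft_force: [-1.1, 5.4, -1.4]
grip_width: 0.245
```

>>> {"name": "move_arm", "arguments": {"moves": [[[0.02,0.07,0],[0,0,0],0],[[0,0,0],[0,0,0],0],[[0,0,0],[0,0,0],0]]}}

```text
clock: 13.0
position: [0.5297, 0.1162, 0.1085]
ee_rot: [0.982, 0.188, -0.001, -0.001]
ft_force: [-0.8, 6.0, -1.9]
grip_width: 0.247
```

```bash
python3 s.py
```

```text
13.0 z 0.10848480787052377 r 0.10994437279515461 angle 0.9222518422563235 F rad/tan -2.8909384882689255 -5.269493549857017 -1.8860338307390454
0.9 [-0.03 -0.09]
0.95 [0.03 0.12]
1.0 [0.1  0.33]
```

Not on the stop yet: the force is still only the spring's, and the rod has play in the hole. I'll go on in small steps.

>>> {"name": "move_arm", "arguments": {"moves": [[[0.02,0.08,0],[0,0,0],0],[[0,0,0],[0,0,0],0],[[0,0,0],[0,0,0],0]]}}

```text
clock: 13.38
position: [0.5304, 0.1153, 0.1084]
ee_rot: [0.982, 0.189, -0.001, -0.001]
ft_force: [-3.3, 7.7, 0.3]
grip_width: 0.249
```

>>> {"name": "move_arm", "arguments": {"moves": [[[0.02,0.06,0],[0,0,0],0],[[0,0,0],[0,0,0],0],[[0,0,0],[0,0,0],0]]}}

```text
clock: 13.75
position: [0.5307, 0.115, 0.1084]
ee_rot: [0.982, 0.189, -0.002, -0.001]
ft_force: [-6.2, 10.3, 1.5]
grip_width: 0.249
```

```bash
python3 s.py
```

```text
13.75 z 0.10840632188537928 r 0.10982551620998329 angle 0.9363175178186798 F rad/tan -1.3382485679923881 -11.96331863400993 1.5128404176315584
0.9 [-0.05 -0.15]
0.95 [0.01 0.06]
1.0 [0.08 0.27]
```

The tangential force has doubled while the tool stands still, so the arm is on the stop. I'll give one small push more, then confirm by picture.

>>> {"name": "move_arm", "arguments": {"moves": [[[0.01,0.04,0],[0,0,0],0],[[0,0,0],[0,0,0],0],[[0,0,0],[0,0,0],0],[[0,0,0],[0,0,0],0]]}}

```text
clock: 14.25
position: [0.5309, 0.1148, 0.1084]
ee_rot: [0.982, 0.189, -0.002, -0.002]
ft_force: [-7.1, 12.5, 2.8]
grip_width: 0.248
```

```bash
python3 s.py
python3 - <<'E'
from h import *
w=cv2.cvtColor(camera("wrist"),cv2.COLOR_RGB2BGR);im=cv2.cvtColor(camera("side"),cv2.COLOR_RGB2BGR)
a=cv2.resize(w,(500,375),interpolation=cv2.INTER_CUBIC)
b=cv2.resize(im[190:280,150:222],(300,375),interpolation=cv2.INTER_CUBIC)
cv2.imwrite("pics/c7.png",np.hstack([a,b]))
E
```

```text
14.25 z 0.10837695382081994 r 0.10982636802160968 angle 0.9388076006338442 F rad/tan -1.9651884805576592 -14.204911424626678 2.8029422905407864
0.9 [-0.05 -0.16]
0.95 [0.01 0.05]
1.0 [0.07 0.26]
```

View pics/c7.png

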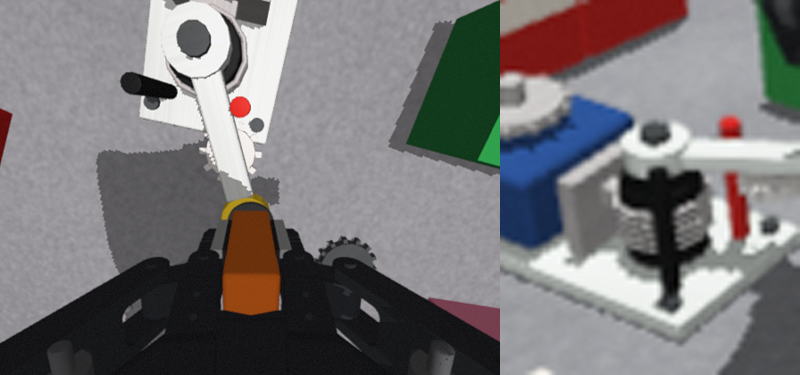

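The wrist view shows the arm's edge against the red post at (240,106), with the black post at (148,87) well away. The bar is through the eye and the bystanders in view are untouched. Handing in.

```bash
python3 -c "
from h import *
print(hand_in());o=get_obs();print(o['clock'],o['position'],o['ft_force'],o['grip_width'])"
```

```text
the job is handed in; nothing more can be done
None
the job is handed in; nothing more can be done
```

I took the bar from the small green holder and put its rod through the yellow eye with the collar about 5 mm above the ring. I then swung the arm to the red stop with the bar alone. The job is handed in at about 14.4 s, still gripping and pushing.

**Last checks:**
- **At the stop:** the tangential force rose from about 5.5 N (spring only) to 14 N while the tool hardly moved. The last wrist picture shows the arm against the red post.
- **Arm angle:** the tool stood at about 0.94 rad. With roughly 0.02 rad of rod play in the hole, that puts the arm near 0.91, against the 0.90 stop.
- **Forces and grip:** the largest wrist force I read was about 15 N, and the grip opening held steady at 0.25.
- **Bystanders:** nothing in the final pictures looked disturbed, but they don't show the screwdriver, jar or cup, and I took no final top view.

**Disagreement:** the bar appeared about 2–3.5 mm off the nominal tool axis in the wrist camera. I corrected this by sighting the rod against the eye before lowering, and the rod then went in without contact force.

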